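# Rim check of a cast cup with a sprung pointer gauge

### The arm

A 7-joint arm with a two-finger parallel gripper is mounted at the origin on the work surface. World frame = base frame: x ahead of the robot, y to its left, z up, the work surface at z = 0. Lengths are in mm, angles in degrees, forces in N, time in s.
With the tool pointing down it reaches from about 425 to 1025 mm from the base axis. Payload 9.4 kg.
Tool frame: the origin (TCP) lies at the very end of the fingers, on their centre line; the grasp point (between the pads) lies 19 mm behind it; z points along the fingers, y is the line along which they close (so a half turn about z gives the same grasp; the last joint's range is limited). The gripper opens to 85 mm and grips with 20 to 120 N. Pads are 22 mm wide; open, the fingers measure 114 mm over their backs; the gripper's body (76 mm by 85 mm) begins 54 mm behind the grasp point. The pads swing forward as they close: fully open they stand 13 mm farther back than shut.
Start: joints at [-72.863, 34.337, -0.143, 91.639, 0.103, 54.024, -4.572], TCP at [266.091, 674.403, 231.275] pointing down, gripper open.
Joint ranges: [-147.43, 147.43], [-19.82, 112.94], [-74.19, 73.91], [6.32, 146.72], [-59.91, 239.91], [6.04, 106.73], [-150.56, 150.56]. Speed limits (degrees/s): [127.2, 127.2, 172.46, 172.46, 180, 180, 180].

### API

Orientations are given as [roll, pitch, yaw] about the fixed x, y, z axes, in that order (R = Rz(yaw) Ry(pitch) Rx(roll)).
In Python, from cell import r, planner, eyes, job gives the robot as it stands. The module is installed in compiled form; this text tells all that it offers. Calls block until the motion is done:
- r.move_pose(position, orientation): joint-space move of the TCP to a pose.
- r.move_straight(position, ori=None, rate=150, until_force=None): straight line of the TCP; ori=None keeps the orientation; rate is the mean speed in mm/s. With until_force (N) it stops when the force on the tool has changed by that much, and returns True; else False.
- r.movej(angles): joint-space move.
- r.command_gripper(opening, squeeze=None): opening from 0.0 (shut) to 1.0 (fully open); squeeze is the grip in N (None keeps the last); returns when the fingers have stopped.
- r.sleep(seconds).
- planner.ik(position, orientation): joint angles nearest the present ones, or None.
- eyes.read_camera(name): name is "scene" or "top" or "wrist"; returns the picture (400x640x3 uint8, red, green, blue); there is no depth.
- eyes.camera_info(name): a dict with "mtx" (3x3 intrinsics, pixels), "k1" (the pictures are not rectified: a ray, as slopes to the right and down, at radius r is drawn at 1 + k1 r^2 times it, then the intrinsics apply), "T" (4x4, takes a point from camera to world coordinates); the wrist camera has in their place "hand_eye" (4x4, takes a point from camera to tool coordinates, whose origin is the TCP and whose axes are the flange's). Camera axes: x right, y down, z forward; pixel columns grow to the right and rows downward; lengths in mm; the calibration is good to about 2 mm. A picture is of the moment at which its call begins: read the wrist's pose just before it. camera_info takes no time and is no camera call.
A pose or a line that the arm cannot do raises r.IKError and nothing moves.
- job.finish_job(): hands the job in; it is judged then, once.
Readings, each from a call of its own:
- r.get_time(): time.
- r.get_joint_positions(): joint angles.
- r.get_qd(): joint speeds.
- r.get_effort(): joint torques, N m.
- r.get_tcp_pos(): TCP position.
- r.get_eef_rot(): TCP orientation.
- r.get_contact_force(): force on the tool from outside, world axes, zero at the start.
- r.get_moment(): the same for the moment, N m.
- r.get_opening(): opening from 0.0 (shut) to 1.0 (fully open).
- r.get_grip_force(): force on a finger pad.
Only numpy, scipy, OpenCV 4.12 (cv2) and the standard library are available. Lean on these libraries where they do the work, as an engineer would, in place of code of your own. Each camera call takes 0.05 s, during which the arm holds its last target. There are 200 camera calls.

### The job

Lift the cast clay cup out of its plaster mould base, stand it gently in the round seat of the rim gauge and let go of it. Then pull the gauge's sprung pointer rod out by its knob until the ring engraved on the rod is level with the mouth of its tube, so that the pointer stands over the rim of the cup, and finish while holding it there against the spring. Leave the mould side pieces, the finished mug and the brush where they are.

Things in the scene. Friction and masses are not known exactly. Their poses are not given: they have to be found in the camera images.
- cup: Unfired cast cup without a handle, grey-buff clay, 0.16 kg, 75 mm tall, wall 4 mm. Outer diameter 62 mm at the rim, 60 at half height, 56 just above its bevelled foot, 50 under it. Origin: centre of its underside; z up its axis. It starts standing in the mould base, its underside 33 mm and rim 108 mm above the table. Pinch it across its outside from above.
- mould_base: Fixed square block of white plaster, 130 x 130 x 45 mm, with a round cavity in its top, 60 mm across and 12 mm deep, in which the cup stands. Origin: centre of its underside; z up.
- gauge: Rim gauge, fixed: grey base plate 370 x 110 x 18 mm with a round seat, a steel column and a clamp carrying a level aluminium tube, 18 mm thick. Origin: on the table under the seat's centre; z up; x runs level from the seat towards the column, along tube and rod. Base plate from x = -60 to 310 mm; tube at y = 0, from 175 to 328; column at x = 245, y = 32, 168 mm tall.
- seat (a point): Centre of the seat's flat floor, 28 mm above the table: a shallow round steel dish, outer diameter 90 mm, inner diameter 64 mm, its lip 5 mm higher than its floor. The cup's foot goes inside the lip and rests on the floor.
- tube_mouth (a point): Centre of the tube's open end, 135 mm above the table, 175 mm from the seat's axis. The rod, 10 mm thick, comes out of it towards the seat (along minus x of the gauge).
- pull_knob (a point): Grip point of the pull knob: an upright black round knob, 16 mm in diameter, on the front end of the rod. Its thick part spans 149 to 180 mm above the table; this point is on its axis at 165 mm. Pinch it from above. Its axis is 45 mm in front of the tube mouth with the rod home and 115 mm in front of it with the rod at its mark.
- length_mark (a point): Centre of the length mark: a dark ring 4 mm wide engraved around the rod, 115 mm behind the knob's axis. With the rod home it is hidden 70 mm inside the tube; at the mark it is level with the tube mouth.
- pointer_tip (a point): Lower end of the pointer, a thin steel wire bent down from the front end of the rod; 30 mm ahead of the knob's axis (towards the seat) and 107 mm above the table, 4 mm higher than the rim of a cup in the seat.
- pointer_rod (a joint): How far the rod is pulled out of its tube, in m: 0 home, 0.070 with the engraved ring level with the tube mouth, 0.095 at its end stop. Its spring pulls it home with about 3 N at 0 and 120 N/m more, about 11.4 N at the mark; it springs back when let go.
- mould_side_a: Loose plaster mould side piece, 85 x 130 x 65 mm, lying with its half-round cavity up. Origin: centre of its underside. To be left alone.
- mould_side_b: The second, like mould side a. To be left alone.
- mug: Finished white mug with a handle, 82 mm in diameter, 92 mm tall. Origin: centre of its underside. To be left alone.
- brush: Flat brush with a wooden handle, 200 mm long, 42 mm wide, 20 mm thick, lying on the bench near the robot on its left. Origin: under its middle; x along it to the bristles. To be left alone.
There are look-alikes about, which are no part of the job. Leave any blue look-alike of the mould_base alone.

How it is judged (in metres and radians):
On the way, in this order (a step that is already met when the one before it is completed fails the run):
1. the cup is lifted clear of the mould base in the fingers (z of cup in the frame of mould_base above 0.06 m and contact force between the fingers and cup above 0.5 N), for 0.1 s.
2. the cup stands in the gauge's seat, let go, with the pointer rod still home (horizontal distance between cup and seat below 0.006 m and z of cup in the frame of seat between -0.004 and 0.003 m and angle between cup's own z axis and vertical below 0.06 rad and linear speed of cup below 0.03 m/s and contact force between each of the arm, the fingers and cup below 0.1 N and value of joint pointer_rod below 0.02 m), for 0.2 s.
3. the pointer rod is pulled to its mark and held there (value of joint pointer_rod between 0.065 and 0.075 m and contact force between the fingers and pointer_rod above 2 N), for 0.5 s.
At the end, for the whole second after the job is handed in: The robot's fingers hold the pointer rod out at its mark (0.070 m, within 5 mm) and still, with at least 2 N on it; the cup stands upright in the seat (within 6 mm of its centre, on its floor), at rest, and touched by neither the robot nor the pointer (all of step 3 and velocity of joint pointer_rod between -0.01 and 0.01 m/s and contact force between each of pointer_rod, the arm, the fingers and cup below 0.1 N and horizontal distance between cup and seat below 0.006 m and z of cup in the frame of seat between -0.004 and 0.003 m and angle between cup's own z axis and vertical below 0.06 rad and linear speed of cup below 0.03 m/s); the arm keeps its last pose, push and grip.
It fails at once if the cup is let fall instead of being set down (linear speed of cup above 0.4 m/s and contact force between the fingers and cup below 0.05 N).
It fails at once if one plaster mould side piece is moved or tipped (distance of mould_side_a from where it was at the start of the episode above 0.03 m or angle between mould_side_a's own z axis and vertical above 0.35 rad).
It fails at once if the other plaster mould side piece is moved or tipped (distance of mould_side_b from where it was at the start of the episode above 0.03 m or angle between mould_side_b's own z axis and vertical above 0.35 rad).
It fails at once if the finished mug is moved or tipped (distance of mug from where it was at the start of the episode above 0.03 m or angle between mug's own z axis and vertical above 0.35 rad).
It fails at once if the brush is moved or tipped (distance of brush from where it was at the start of the episode above 0.03 m).
It also fails if it takes over 58 s, if anything falls off the work surface, if the arm or the gripper's body presses on something with over 40 N, if the wrist force passes 120 N, or if a joint passes its speed limit or range.

## Working session

There is one attempt and no reset: what is moved stays moved. The work goes in short steps, each a Python script; the robot and the scene stay as the last script left them, time stands still between calls to the robot, and variables do not carry over. Pictures are saved under pics/ and viewed, at most 12 in all, crops included, and the job is handed in when it is done.

```bash
mkdir -p pics; python3 - <<'E'
from cell import r,planner,eyes,job
import cv2,numpy as np
np.set_printoptions(suppress=True,precision=3)
for n in("scene","top"):
    cv2.imwrite(f"pics/{n}0.png",eyes.read_camera(n)[:,:,::-1]); print(n,eyes.camera_info(n))
print(eyes.camera_info("wrist"),r.get_time(),r.get_eef_rot(),r.get_tcp_pos())
E
```

```text
scene {'mtx': array([[445.644,   0.   , 321.804],
       [  0.   , 445.644, 198.184],
       [  0.   ,   0.   ,   1.   ]]), 'k1': 0.03480326983102674, 'T': array([[  -0.4  ,    0.737,   -0.545, 1175.444],
       [   0.916,    0.31 ,   -0.253,  370.225],
       [  -0.017,   -0.6  ,   -0.8  , 1125.251],
       [   0.   ,    0.   ,    0.   ,    1.   ]])}
top {'mtx': array([[492.87 ,   0.   , 330.945],
       [  0.   , 492.87 , 210.446],
       [  0.   ,   0.   ,   1.   ]]), 'k1': 0.024126778544911836, 'T': array([[  -0.021,   -0.994,    0.11 ,  325.32 ],
       [  -1.   ,    0.022,    0.013,   31.737],
       [  -0.015,   -0.11 ,   -0.994, 1445.615],
       [   0.   ,    0.   ,    0.   ,    1.   ]])}
{'mtx': array([[333.412,   0.   , 317.993],
       [  0.   , 333.412, 204.968],
       [  0.   ,   0.   ,   1.   ]]), 'k1': -0.031326807123862155, 'hand_eye': array([[  -0.001,   -0.962,   -0.273,   68.477],
       [   1.   ,   -0.   ,   -0.   ,    0.434],
       [   0.   ,   -0.273,    0.962, -143.205],
       [   0.   ,    0.   ,    0.   ,    1.   ]])} 0.1 [-179.917    0.008  158.477] [265.904 674.011 230.483]
```

View pics/scene0.png

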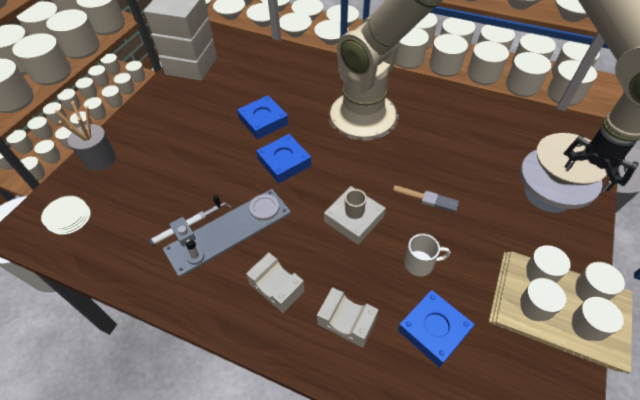

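View pics/top0.png

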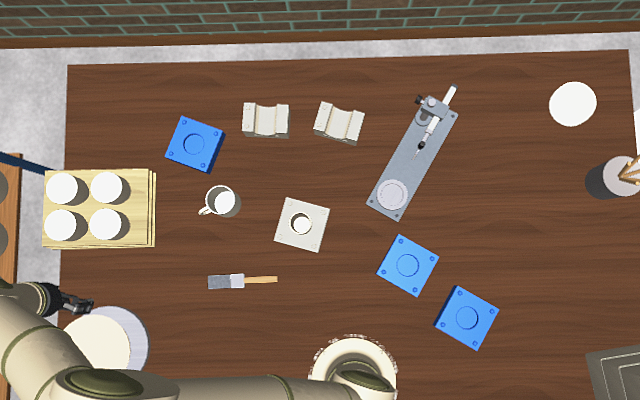

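The scene view shows the cup at (355,203) in its white base and the gauge seat at (264,205), with the black knob near (217,201). In the top view the cup is at (301,224), the seat at (392,194) and the knob near (420,147). Next: compute rough positions, then look from the wrist.

```bash
cat > h.py <<'E'
from cell import r,planner,eyes,job
import cv2,numpy as np
from scipy.spatial.transform import Rotation as Ro
np.set_printoptions(suppress=True,precision=2)
def wT():
    T=np.eye(4);T[:3,:3]=Ro.from_euler('xyz',r.get_eef_rot(),degrees=True).as_matrix();T[:3,3]=r.get_tcp_pos()
    return T@eyes.camera_info("wrist")["hand_eye"]
def plane(n,px,z,T=None):
    c=eyes.camera_info(n);T=c["T"] if T is None else T
    p=cv2.undistortPoints(np.array(px,float).reshape(-1,1,2),c["mtx"],np.array([c["k1"],0,0,0.]))[:,0]
    d=np.c_[p,np.ones(len(p))]@T[:3,:3].T;o=T[:3,3]
    return o+d*((z-o[2])/d[:,2])[:,None]
def proj(n,P,T=None):
    c=eyes.camera_info(n);T=c["T"] if T is None else T;I=np.linalg.inv(T)
    return cv2.projectPoints(np.array(P,float).reshape(-1,1,3),cv2.Rodrigues(I[:3,:3])[0],I[:3,3],c["mtx"],np.array([c["k1"],0,0,0.]))[0][:,0]
def shot(name):
    T=wT();im=eyes.read_camera("wrist");cv2.imwrite(f"pics/{name}.png",im[:,:,::-1]);np.save(f"pics/{name}.npy",T);return im,T
E
python3 - <<'E'
from h import *
print("top cup,seat",plane("top",[[301,224]],108),plane("top",[[392,194]],33),plane("top",[[420,147]],180))
print("scene",plane("scene",[[355,197]],108),plane("scene",[[264,205]],33),plane("scene",[[217,199]],180))
cup=plane("top",[[301,224]],108)[0];seat=plane("top",[[392,194]],33)[0]
r.move_pose([cup[0],cup[1]+0,330],[180,0,180]);_,T=shot("w1");print(T)
m=(seat+plane("top",[[420,147]],180)[0])/2
r.move_pose([m[0],m[1],360],[180,0,180]);shot("w2")
print(r.get_tcp_pos(),r.get_joint_positions(),r.get_time(),r.get_contact_force())
E
```

```text
top cup,seat [[437.84 131.34 108.  ]] [[ 525.32 -127.31   33.  ]] [[ 626.64 -187.8   180.  ]]
scene [[441.99 134.11 108.  ]] [[ 523.42 -126.78   33.  ]] [[ 642.26 -184.46  180.  ]]
[[ -0.     0.96   0.27 369.65]
 [  1.     0.     0.   132.17]
 [  0.     0.27  -0.96 473.11]
 [  0.     0.     0.     1.  ]]
[ 576.01 -155.56  359.78] [ -2.36  18.81  16.57 100.68  -6.07  61.4  106.43] 3.5 [1.12 0.32 0.02]
```

View pics/w1.png

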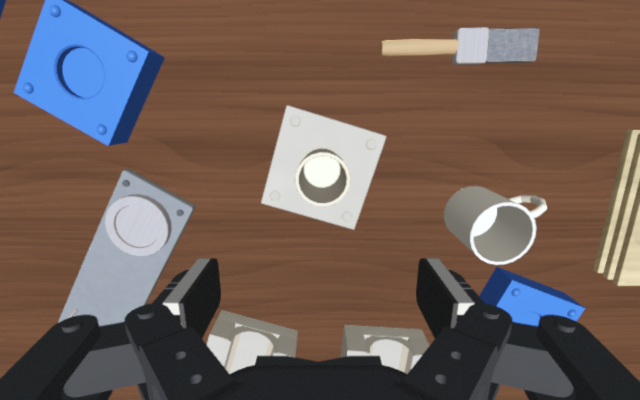

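View pics/w2.png

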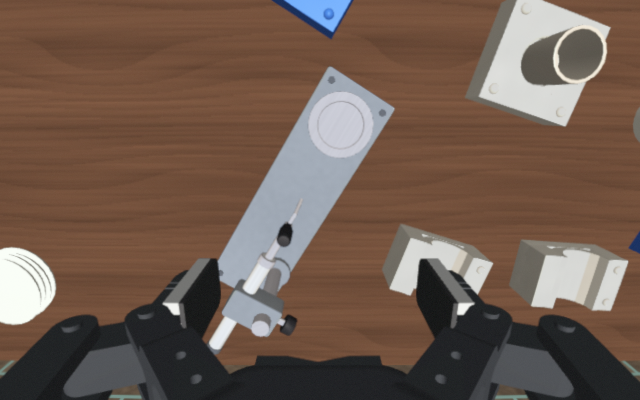

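w1: the cup rim is centred at (322,178) and the base is turned about 15°. w2: the seat is at (341,124), knob top at (285,230), pointer tip at (301,199), and the tube runs down-left to (215,345).

```bash
python3 - <<'E'
from h import *
T1=np.load("pics/w1.npy");T2=np.load("pics/w2.npy")
print("cup",plane("wrist",[[322.5,178]],108,T1),plane("wrist",[[580,54]],108,T2))
s=plane("wrist",[[340.5,124.5]],33,T2)[0];s1=plane("wrist",[[139,225]],33,T1)[0]
t=plane("wrist",[[301,199]],107,T2)[0]; e=plane("wrist",[[214,346]],135,T2)[0]
k=plane("wrist",[[285,228]],180,T2)[0]
print("seat",s,s1)
for n,p,L in(("tip",t,100),("knob",k,130),("end",e,328)):
    d=(p-s)[:2];print(n,p,np.linalg.norm(d),L,np.degrees(np.arctan2(d[1],d[0])))
a=plane("wrist",[[331,79],[382,112]],18,T2);print("screws",a,np.degrees(np.arctan2(*(a[1]-a[0])[[1,0]])))
# candidates model projection for a check
im=cv2.imread("pics/w2.png")
for yaw in(-27,-30,-33):
    c,sn=np.cos(np.radians(yaw)),np.sin(np.radians(yaw))
    print(yaw,proj("wrist",[[s[0]+c*L,s[1]+sn*L,z] for L,z in((100,107),(130,180),(175,135),(328,135))],T2))
def circ(z,rad,c,col):
    th=np.linspace(0,6.28,60);q=proj("wrist",np.c_[c[0]+rad*np.cos(th),c[1]+rad*np.sin(th),0*th+z],T2)
    cv2.polylines(im2,[np.int32((q-[180,40])*5)],1,col,1)
im2=cv2.resize(im[40:160,180:340+80],None,fx=5,fy=5,interpolation=cv2.INTER_CUBIC)
im2=cv2.resize(im[40:360,180:420],None,fx=5,fy=5,interpolation=cv2.INTER_CUBIC)
circ(33,45,s,(0,0,255));circ(33,32,s,(0,255,0))
im2=cv2.resize(im2[200:1300],(654,600));cv2.imwrite("pics/c1.png",im2)
E
```

```text
cup [[441.88 137.22 108.  ]] [[443.48 137.53 108.  ]]
seat [ 525.65 -124.56   33.  ] [ 523.77 -119.96   33.  ]
tip [ 612.05 -176.3   107.  ] 100.70625911144445 100 -30.912495265304198
knob [ 623.62 -189.37  180.  ] 117.46660300358405 130 -33.481152067841485
end [ 804.65 -291.98  135.  ] 325.3733260914265 328 -30.96668154375836
screws [[ 465.27 -137.72   18.  ]
 [ 508.87  -65.5    18.  ]] 58.87897711011846
-27 [[306.18 201.13]
 [291.   244.17]
 [277.63 260.69]
 [228.79 354.48]]
-30 [[302.42 199.16]
 [285.18 241.26]
 [270.82 257.35]
 [216.92 349.23]]
-33 [[298.75 197.  ]
 [279.49 238.05]
 [264.15 253.66]
 [205.23 343.42]]
```

View pics/c1.png

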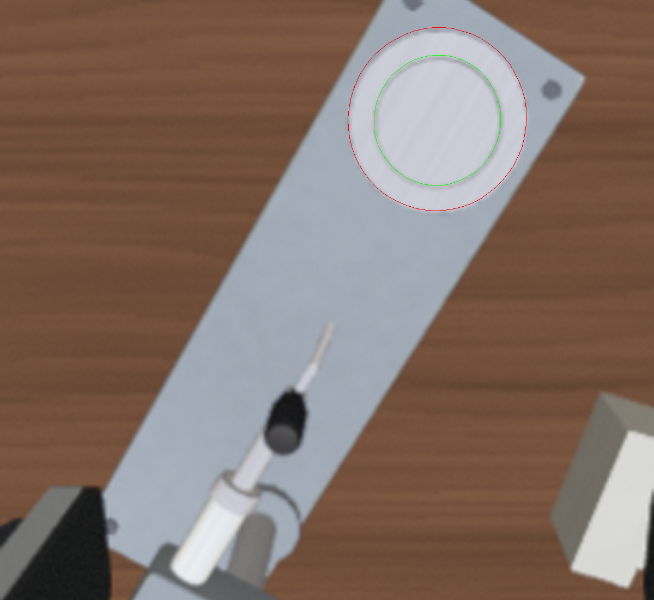

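Seat circles fit well at (525.6,-124.6) and gauge yaw is about -30.7°. I'll take a closer look at both targets, using the same yaw I'll grasp with so that hand-eye error cancels.

```bash
python3 - <<'E'
from h import *
s=[525.6,-124.6];c=[442,137];Y=149.2;o=[]
def look(n,p,zt,z,R):
    r.move_pose([p[0],p[1],zt],[180,0,Y]);r.sleep(.3);im,T=shot(n)
    im=im[:,:,::-1].copy()
    q0=proj("wrist",[*p,z],T)[0];x0,y0=(q0-[100,100]).astype(int);y0=max(y0,0)
    b=cv2.resize(im[y0:y0+200,x0:x0+200],(400,400),interpolation=cv2.INTER_CUBIC);th=np.linspace(0,6.28,80)
    for rad,zz in R:
        q=proj("wrist",np.c_[p[0]+rad*np.cos(th),p[1]+rad*np.sin(th),0*th+zz],T);cv2.polylines(b,[np.int32((q-[x0,y0])*2)],1,(0,0,255),1)
    print(n,q0,x0,y0,r.get_tcp_pos(),r.get_joint_positions(),r.get_time());o.append(b)
look("w3",s,180,33,[(45,33),(32,33)])
r.move_straight([s[0],s[1],300])
look("w4",c,225,108,[(31,108),(27,108)])
cv2.imwrite("pics/m1.png",np.hstack(o))
E
```

```text
w3 [317.24 188.96] 217 88 [ 526.1  -124.82  180.67] [ -5.67  26.57  18.31 119.57 -13.94  35.76  81.41] 4.6333
w4 [317.91 197.84] 217 97 [442.31 136.47 225.12] [-37.42  17.47  17.08 126.13  -8.34  37.41  44.69] 7.0333
```

View pics/m1.png

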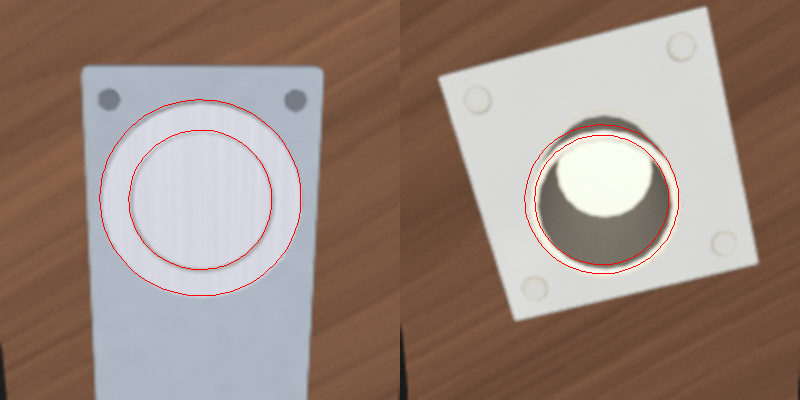

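Overlays match within about 0.5 mm on both seat and cup. Grasping.

```bash
python3 - <<'E'
from h import *
r.command_gripper(1.0,25)
r.move_straight([442,137,100],rate=120)
print("touch",r.move_straight([442,137,56],rate=60,until_force=8),r.get_tcp_pos())
r.command_gripper(0.3,25);r.sleep(.3)
zg=r.get_tcp_pos();print("grip",r.get_opening(),r.get_grip_force(),zg,r.get_contact_force())
if r.get_grip_force()>5:
    r.move_straight([442,137,190],rate=80);r.sleep(.2)
    print(r.get_opening(),r.get_grip_force(),r.get_tcp_pos(),r.get_contact_force(),r.get_time())
    im,T=shot("w5")
E
```

```text
touch False [442.03 136.93  56.02]
grip 0.7170841316220038 25.542423275619512 [442.26 137.15  56.59] [ 0.04 -0.09  6.76]
0.7167621434562012 27.487332230375614 [441.92 136.92 189.76] [ 0.33  0.88 -2.08] 12.0
```

View pics/w5.png

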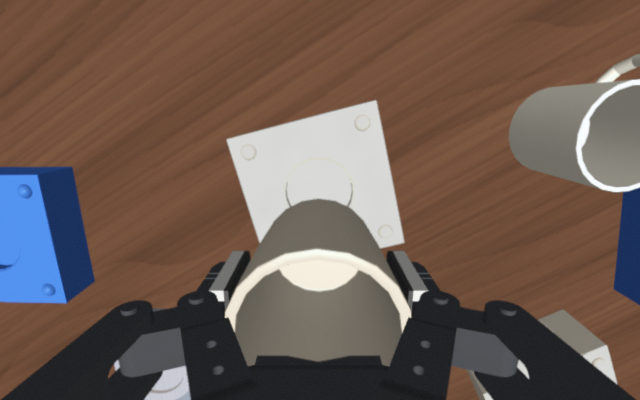

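The cup is held upright and centred at column 318, clear of the base. Moving to the seat and lowering.

```bash
python3 - <<'E'
from h import *
s=[525.8,-124.6]
r.move_straight([*s,190],[180,0,149.2],rate=150)
r.move_straight([*s,75],rate=80);r.sleep(.3);f0=r.get_contact_force()
hit=r.move_straight([*s,48.5],rate=15,until_force=4)
print(hit,f0,r.get_contact_force(),r.get_tcp_pos())
r.sleep(.2);r.command_gripper(1.0,25);r.sleep(.3)
p=r.get_tcp_pos();print(p,r.get_contact_force())
r.move_straight([*s,120],rate=80)
r.move_straight([*s,225],rate=150);r.sleep(.2)
im,T=shot("w6");b=im[:,:,::-1].copy()
th=np.linspace(0,6.28,80)
for rad,z in((31,103),(27,103),(45,33)):
    cv2.polylines(b,[np.int32(proj("wrist",np.c_[s[0]+rad*np.cos(th),s[1]+rad*np.sin(th),0*th+z],T)*16)],1,(0,0,255),1,cv2.LINE_AA,4)
cv2.imwrite("pics/m2.png",cv2.resize(b[80:330,170:470],(720,600),interpolation=cv2.INTER_CUBIC));print(r.get_time())
E
```

```text
True [-0.93 -0.23 -2.  ] [-1.31  0.67  6.16] [ 525.86 -124.56   51.63]
[ 525.3  -124.42   51.03] [0.86 0.27 0.81]
20.2917
```

View pics/m2.png

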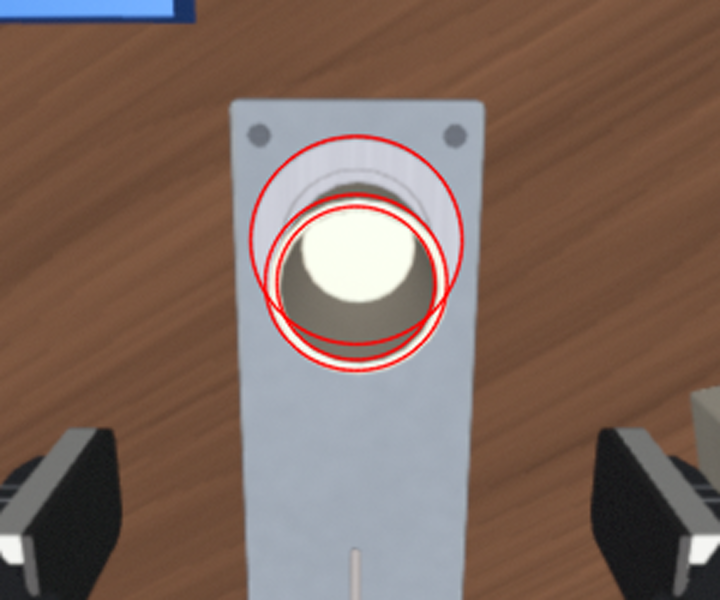

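The cup stands in the seat concentric with the lip, and the pointer lies on the gauge axis. Next, check the knob from above.

```bash
python3 - <<'E'
from h import *
s=np.array([525.8,-124.6]);a=np.radians(-30.8);g=np.array([np.cos(a),np.sin(a)]);k=s+130*g;print(k)
r.move_straight([*k,275],rate=150);r.command_gripper(0.6,80);r.sleep(.2)
im,T=shot("w7");b=im[:,:,::-1].copy();th=np.linspace(0,6.28,40)
cv2.polylines(b,[np.int32(proj("wrist",np.c_[k[0]+8*np.cos(th),k[1]+8*np.sin(th),0*th+180],T)*16)],1,(0,0,255),1,cv2.LINE_AA,4)
m=s+175*g;q=proj("wrist",[[*m,135],[*(s+328*g),135]],T);cv2.polylines(b,[np.int32(q*16)],0,(0,255,0),1,cv2.LINE_AA,4)
print(proj("wrist",[*k,180],T),r.get_tcp_pos(),r.get_time())
cv2.imwrite("pics/m3.png",cv2.resize(b[80:330,170:470],(720,600),interpolation=cv2.INTER_CUBIC))
E
```

```text
[ 637.46 -191.17]
[[317.5  206.55]] [ 637.44 -191.18  274.98] 22.05
```

View pics/m3.png

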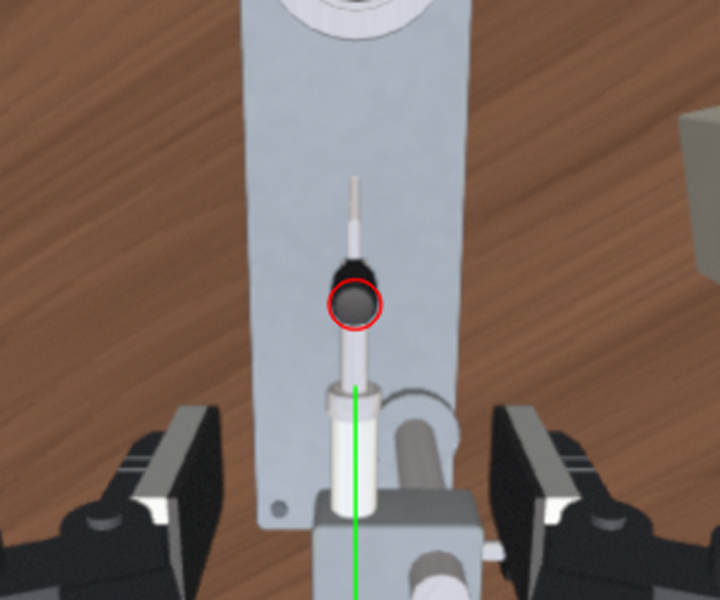

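Knob overlay is within about 0.5 mm. Gripping and pulling.

```bash
python3 - <<'E'
from h import *
s=np.array([525.8,-124.6]);a=np.radians(-30.8);g=np.array([np.cos(a),np.sin(a)]);k=s+130*g
print(r.move_straight([*k,147],rate=80,until_force=10),r.get_tcp_pos())
r.command_gripper(0.0,80);r.sleep(.3);p0=np.array(r.get_tcp_pos())
print("grip",r.get_opening(),r.get_grip_force(),p0,r.get_contact_force())
if r.get_opening()>.08:
    r.move_straight([*(k-70*g),147],rate=40);r.sleep(.5)
    p=np.array(r.get_tcp_pos());f=np.array(r.get_contact_force())
    print(p,"moved",-(p-p0)[:2]@g,"f axial",f[:2]@g,f,r.get_grip_force(),r.get_opening(),r.get_time())
    im,T=shot("w8");b=im[:,:,::-1].copy()
    m=s+175*g;q=[*proj("wrist",[[*m,140],[*m,135],[*(s+30*g),107]],T)];print(np.array(q))
    top=cv2.resize(b[60:,170:470],(529,600),interpolation=cv2.INTER_CUBIC)
    t=eyes.read_camera("scene")[:,:,::-1]
    c=cv2.resize(t[160:260,170:215+5],(270,540),interpolation=cv2.INTER_CUBIC);c=cv2.copyMakeBorder(c,0,60,0,0,cv2.BORDER_CONSTANT)
    c=cv2.resize(t[160:260,165:210],(270,600),interpolation=cv2.INTER_CUBIC)
    cv2.imwrite("pics/m4.png",np.hstack([top,c]));print(proj("scene",[*m,140]))
E
```

```text
False [ 637.73 -191.26  147.51]
grip 0.16194452808595666 78.22926676366478 [ 637.2  -191.82  147.46] [-2.67 -1.76  6.16]
[ 580.08 -157.45  147.5 ] moved 66.66547502102102 f axial 11.145179971655637 [ 7.96 -8.41 -2.48] 77.95987506397069 0.1629050682307415 26.9333
[[318.22 427.8 ]
 [318.22 420.36]
 [317.9  175.48]]
[[203.94 213.69]]
```

View pics/m4.png

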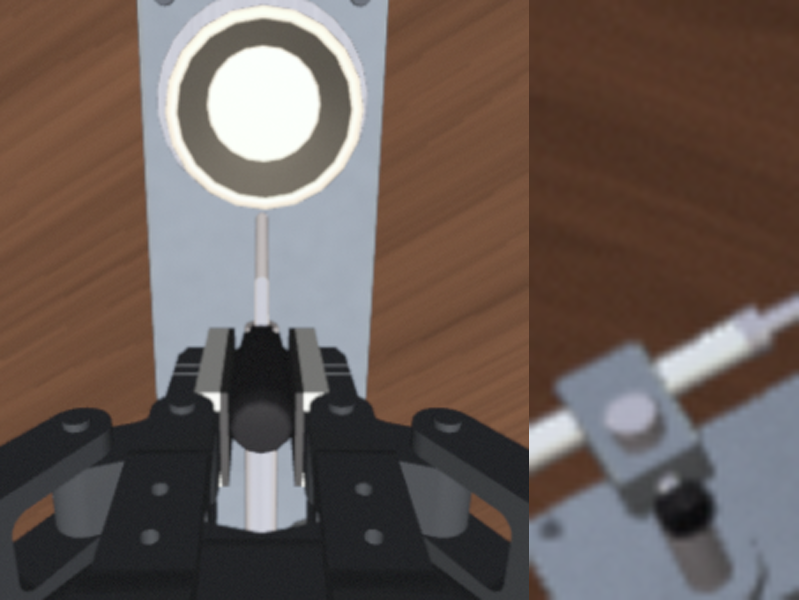

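The knob is held, but under the spring load it's at about 66.5 mm: the TCP moved 66.7 mm, and the pointer tip is about 6 px short of its predicted place. Adding 3.4 mm and re-checking.

```bash
python3 - <<'E'
from h import *
s=np.array([525.8,-124.6]);a=np.radians(-30.8);g=np.array([np.cos(a),np.sin(a)]);k=s+130*g
r.move_straight([*(k-73.5*g),147],rate=20);r.sleep(.6)
for i in range(4):
    p=np.array(r.get_tcp_pos());f=np.array(r.get_contact_force());print("at",(k-p[:2])@g,"f",f[:2]@g,r.get_grip_force());r.sleep(.15)
im,T=shot("w9");print("tip expected",proj("wrist",[*(s+30*g),107],T),r.get_time())
b=im[:,:,::-1];l=cv2.resize(b[120:240,270:370],(500,600),interpolation=cv2.INTER_CUBIC)
t=eyes.read_camera("scene")[:,:,::-1];c=cv2.resize(t[180:240,190:220],(300,600),interpolation=cv2.INTER_CUBIC)
cv2.imwrite("pics/m5.png",np.hstack([l,c]))
E
```

```text
at 69.9417814087087 f 12.360074003301444 78.04591004736722
at 69.95259908612253 f 11.258852621759386 78.04589789360762
at 69.96987634437401 f 10.763264079484562 78.04487936664373
at 69.93282583068331 f 10.870504520083031 78.04542850703001
tip expected [[317.86 181.43]] 28.6083
```

View pics/m5.png

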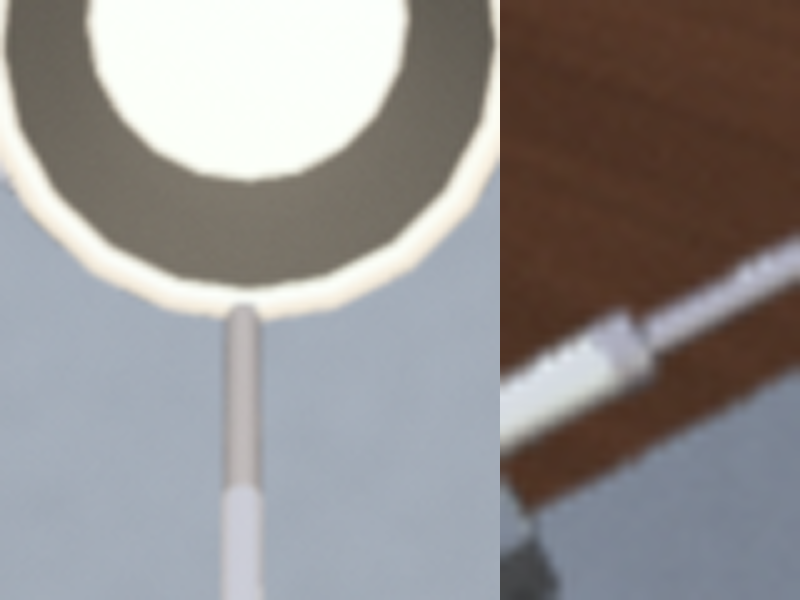

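The pointer tip is at row 181 against an expected 181.4. It stands over the cup rim without touching it, and there is a slight dark line at the tube mouth. The rod is steady at 70 mm, so I'm handing in.

```bash
python3 -c "
from cell import job,r
r.sleep(.3);print(job.finish_job(),r.get_time())"
```

```text
the job is handed in; nothing more can be done
the job is handed in; nothing more can be done
```

The cup stands released in the gauge seat, the pointer rod is held at about 70 mm (its mark) against the spring with the pointer over the rim, and the job is handed in; no verdict was returned.

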